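# Show which earring is next and its two enamels

### The arm

A 6-joint arm with a two-finger parallel gripper is mounted at the origin on the work surface. World frame = base frame: x ahead of the robot, y to its left, z up, the work surface at z = 0. Lengths are in mm, angles in rad, forces in N, time in s.
With the tool pointing down it reaches from about 350 to 975 mm from the base axis. Payload 7.1 kg.
Tool frame: the origin (TCP) lies on the centre line of the jaws, within the pads' length; the fingertips stand 19 mm ahead of it and the grasp point (between the pads) is the TCP; z points along the fingers, y is the direction in which the jaws open and shut (so a half turn about z gives the same grasp; the last joint's range is limited). The gripper opens to 88 mm and grips with 3 to 60 N. Pads are 20 mm wide; open, the fingers measure 115 mm over their backs; the gripper's body (75 mm by 178 mm) begins 61 mm behind the grasp point.
Start: joints at [-1.316, 0.423, 1.63, -0, 1.089, -0.019], TCP at [169.013, -601.697, 241.675] pointing down, gripper open.
Joint ranges: [-3, 3], [-0.9, 2.11], [0.09, 2.58], [-1.31, 4.45], [0.11, 2.69], [-2.54, 2.54]. Speed limits (rad/s): [2.39, 2.39, 3.01, 3.14, 3.14, 3.14].

### API

Orientations are given as a unit quaternion [w, x, y, z].
In Python, from plant import monitor, optics, order gives the robot as it stands.
- The arm moves only by the tool apply_moves, never from a script. Its argument "targets" is a list of rows, each a list of 3 entries, a list of its own where there are three numbers: the closure in counts, from 0 (fully open) to 255 (shut), then the shift along the tool's x, y, z in cm, then the turn, a rotation vector about the tool's x, y, z in degrees. A call has exactly 10 rows; each row shifts and turns the pose as measured when the row begins, along the tool's axes as they then stand; what a row does not reach is not made up. A row lasts 1/12 s, in which the tool goes at most 41.7 mm and 7.16 degrees, less where a joint would pass 70% of its speed; a pose out of reach is approached as far as the arm can. A call is refused whole if a number of a shift passes 4.17 or a number of a turn 7.16, either way. A call with a gripper value outside its range is refused whole. The fingers move at their own pace and stop on an object; the grip force is fixed at half the most. Time passes only in rows, so rows that do not move let the fingers close, or fill a call up. It gives the time, the measured TCP pose, the force and the opening at its end, in the units of the state.
- monitor.state(): the state, without advancing time (a new reading comes with each control period).
- optics.camera(name): name is "side" or "top"; returns the picture (384x512x3 uint8, blue, green, red); there is no depth.
- optics.camera_model(name): a dict with "mtx" (3x3 intrinsics, pixels), "dist_coeffs" ([k1, k2, p1, p2, k3] as OpenCV has them; the pictures are not rectified), "extrinsics" (4x4, takes a point from world to camera coordinates). Camera axes: x right, y down, z forward; pixel columns grow to the right and rows downward; lengths in mm; the calibration is good to about 2 mm. A picture is of the moment at which its call begins. camera_model takes no time and is no camera call.
- order.sign_off(): hands the job in, once; it reports no verdict.
The state is a dict: "time_s": time; "q": joint angles; "qd": joint speeds; "joint_torque": joint torques, N m; "position": TCP position; "ee_rot": TCP orientation; "ft_force": force on the tool from outside, world axes, zero at the start; "torque": the same for the moment, N m; "grip_width": finger opening in mm.
Only numpy, scipy, OpenCV 4.12 (cv2) and the standard library are available. Lean on these libraries where they do the work, as an engineer would, in place of code of your own. Each camera call takes 0.05 s, during which the arm holds its last target.

### The job

Show the apprentice the next earring to fill and the enamels for it: with the fingertips two or three centimetres above it, point at the middle of the bare copper earring on the steel plate for two seconds, then point in the same way for two seconds at the pale sky-blue pot, then at the dark cobalt-blue pot, and finish there, still pointing at it. Touch and move nothing on the bench, and between points lift the hand well up, by about a hand's breadth, so that it is never held or passed low over the finished earring or the white or green pot.

Things in the scene. Friction and masses are not known exactly. Their poses are not given: they have to be found in the camera images.
- sky_pot_top (a point): centre of the upper face of the pale sky-blue sample disc (38 mm wide, copper edge) on the shut lid of the pale sky-blue enamel pot, 39 mm above the bench, z up. Pot: round, frosted grey plastic, lid 65 mm wide, hinge strap and tab reaching 37 mm from the middle; loose, about 80 g. The four pots stand in a rough row beyond the plate, middles 85 mm or more apart, in any order
- cobalt_pot_top (a point): centre of the upper face of the dark cobalt-blue sample disc (38 mm wide, copper edge) on the shut lid of the dark cobalt-blue enamel pot, 39 mm above the bench, z up. Pot: round, frosted grey plastic, lid 65 mm wide, hinge strap and tab reaching 37 mm from the middle; loose, about 80 g. The four pots stand in a rough row beyond the plate, middles 85 mm or more apart, in any order
- white_pot_top (a point): centre of the upper face of the white sample disc (38 mm wide, copper edge) on the shut lid of the white enamel pot, 39 mm above the bench, z up. Pot: round, frosted grey plastic, lid 65 mm wide, hinge strap and tab reaching 37 mm from the middle; loose, about 80 g. The four pots stand in a rough row beyond the plate, middles 85 mm or more apart, in any order
- green_pot_top (a point): centre of the upper face of the dark green sample disc (38 mm wide, copper edge) on the shut lid of the dark green enamel pot, 39 mm above the bench, z up. Pot: round, frosted grey plastic, lid 65 mm wide, hinge strap and tab reaching 37 mm from the middle; loose, about 80 g. The four pots stand in a rough row beyond the plate, middles 85 mm or more apart, in any order
- bare_earring_top (a point): centre of the upper face of the bare earring: a disc 36 mm wide and 3.6 mm thick, bare copper floor, silver rim and chevron wire, a small hanging loop at its edge; loose, 20 g, lying flat on the steel plate, so that this point lies 6.6 mm above the bench; z up
- finished_earring_top (a point): the same point of the finished earring: same shape and size, upper cell (towards the loop) pale sky blue, lower cell dark cobalt blue; it lies on the same plate, at least 60 mm from the bare one, middle to middle
- plate: flat steel plate 105 x 160 x 3 mm (x, y, z) fixed on the bench, carrying the two earrings; origin at the centre of its underside, at bench height
- spatula: small laying spatula 120 mm long, 8 mm thick, dark wood handle and steel blade, loose on the bench at one side of the plate; origin on the bench under its axis, 5 mm from the middle towards the handle, x along it to the blade
Things that resemble listed ones, but are neither listed nor needed, are in the scene too. What is shaped like the part that bears bare_earring_top but yellow is not meant.

How it is judged (in metres and radians):
On the way, in this order (a step that is already met when the one before it is completed fails the run):
1. points at the bare earring from just above, touching nothing, for at least 1 s (horizontal distance between the grasp point and bare_earring_top below 0.018 m and z of the grasp point in the frame of bare_earring_top between 0.02 and 0.075 m and not (contact force between any of the fingers, the arm and anything else above 0.1 N)), for 1 s.
2. then points at the pale sky-blue pot from just above, touching nothing, for at least 1 s (horizontal distance between the grasp point and sky_pot_top below 0.025 m and z of the grasp point in the frame of sky_pot_top between 0.02 and 0.075 m and not (contact force between any of the fingers, the arm and anything else above 0.1 N)), for 1 s.
At the end, for the whole second after the job is handed in: the fingertips stay above the sample disc of the cobalt-blue pot, within 25 mm of its centre sideways and at most about 55 mm above it, without contact (for the bare earring: within 18 mm of its centre); pots, earrings and spatula are all within 6 mm of where they began (horizontal distance between the grasp point and cobalt_pot_top below 0.025 m and z of the grasp point in the frame of cobalt_pot_top between 0.02 and 0.075 m and not (contact force between any of the fingers, the arm and anything else above 0.1 N) and distance of each of spatula, sky_pot_top, cobalt_pot_top, white_pot_top, green_pot_top, bare_earring_top, finished_earring_top from where it was at the start of the episode below 0.006 m); the robot touches nothing.
It fails at once if the robot touches something (contact force between any of the fingers, the arm and anything else above 0.3 N).
It fails at once if a pot, an earring or the spatula is moved or lifted by more than 6 mm (distance of any of sky_pot_top, cobalt_pot_top, white_pot_top, green_pot_top, bare_earring_top, finished_earring_top, spatula from where it was at the start of the episode above 0.006 m).
It fails at once if the fingertips come low (less than about 55 mm) over the finished earring, the white pot or the green pot (within 22 mm of its centre sideways) ((horizontal distance between the grasp point and finished_earring_top below 0.022 m and z of the grasp point in the frame of finished_earring_top between -0.05 and 0.075 m) or (horizontal distance between the grasp point and white_pot_top below 0.022 m and z of the grasp point in the frame of white_pot_top between -0.05 and 0.075 m) or (horizontal distance between the grasp point and green_pot_top below 0.022 m and z of the grasp point in the frame of green_pot_top between -0.05 and 0.075 m)).
It also fails if it takes over 61 s, if anything falls off the work surface, if the arm or the gripper's body presses on something with over 40 N, if the wrist force passes 120 N, or if a joint passes its speed limit or range.

## Working session

There is one attempt and no reset: what is moved stays moved. The work goes in short steps, Python scripts to look and compute and a tool call to move; the robot and the scene stay as the last step left them, time stands still between calls to the robot, and variables do not carry over. Pictures are saved under pics/ and viewed, and the job is handed in when it is done.

Besides the shell and the picture viewer there is one more tool, called after "Request:" by a JSON object that holds its "op" and its "data". apply_moves: Moves the arm, as the interface text tells. Its arguments: {"type":"object","properties":{"targets":{"type":"array"}},"required":["targets"]}

```bash
mkdir -p pics; python3 - <<'E'
from plant import monitor, optics
import cv2
for n in("top","side"):
    cv2.imwrite(f"pics/{n}0.png",optics.camera(n)); m=optics.camera_model(n); print(n,m)
print(monitor.state())
E
```

```text
top {'mtx': array([[487.70302576,   0.        , 259.68434568],
       [  0.        , 487.70302576, 191.06766299],
       [  0.        ,   0.        ,   1.        ]]), 'dist_coeffs': array([-0.12856097,  0.        ,  0.        ,  0.        ,  0.        ]), 'extrinsics': array([[ 1.63175265e-02, -9.99853762e-01,  5.11785071e-03,
         3.28931675e+01],
       [-9.80740530e-01, -1.70015455e-02, -1.94573792e-01,
         5.03385739e+02],
       [ 1.94632350e-01, -1.84432060e-03, -9.80874532e-01,
         8.93432560e+02],
       [ 0.00000000e+00,  0.00000000e+00,  0.00000000e+00,
         1.00000000e+00]])}
side {'mtx': array([[361.66140333,   0.        , 251.29219916],
       [  0.        , 361.66140333, 191.77274333],
       [  0.        ,   0.        ,   1.        ]]), 'dist_coeffs': array([0.00720068, 0.        , 0.        , 0.        , 0.        ]), 'extrinsics': array([[-9.69289878e-01, -2.45780952e-01, -8.29798926e-03,
         5.24820619e+02],
       [-1.65263883e-01,  6.75998921e-01, -7.18131817e-01,
         8.20357103e+01],
       [ 1.82112554e-01, -6.94706544e-01, -6.95857626e-01,
         8.08280700e+02],
       [ 0.00000000e+00,  0.00000000e+00,  0.00000000e+00,
         1.00000000e+00]])}
{'time_s': 0.1, 'q': array([-1.31599725e+00,  4.23763031e-01,  1.63056312e+00,  5.49415200e-06,
        1.08861306e+00, -1.90003718e-02]), 'qd': array([ 0.00122436, -0.00228242, -0.00058155, -0.0004325 , -0.00176346,
        0.00074776]), 'joint_torque': array([ 1.31458473e-03, -5.45609379e+01, -2.74325716e+01,  6.45842752e-02,
        1.88010838e-02, -2.84562321e-05]), 'position': array([ 168.9059052 , -601.27197252,  241.00011113]), 'ee_rot': array([-6.68889614e-04,  9.90643808e-01,  1.36471211e-01, -7.67790769e-05]), 'ft_force': array([-0.7025494 , -0.07549094,  1.09233126]), 'torque': array([ 0.00519961,  0.03683047, -0.00979599]), 'grip_width': 87.86192190204599}
```

View pics/top0.png

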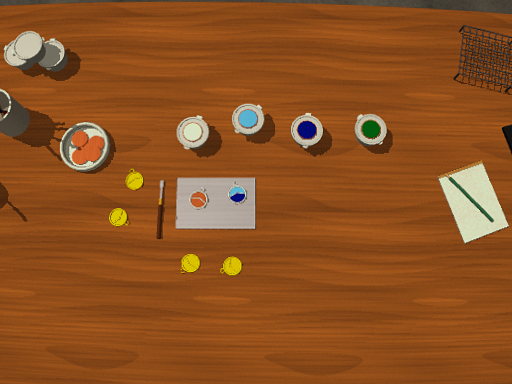

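View pics/side0.png

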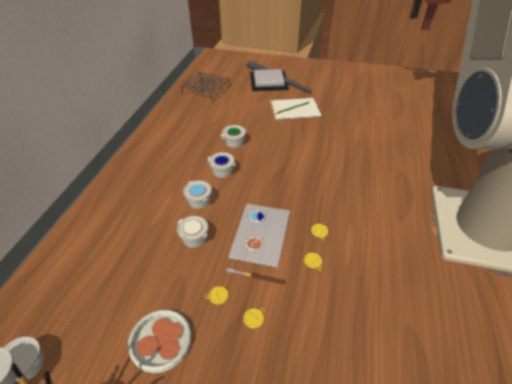

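The top view shows the bare earring at about (199,200) and the finished one at (237,194). The pots are white (193,132), sky (248,119), cobalt (307,130) and green (371,129). The side view shows the same layout, with pots at about (193,229), (198,190), (222,160) and (234,132). Next I'll measure these positions in both views.

```bash
cat > h.py <<'E'
import cv2, numpy as np
from plant import optics
def cast(n,uv,z):
    m=optics.camera_model(n); E=m["extrinsics"]
    p=cv2.undistortPoints(np.array([[uv]],float),m["mtx"],m["dist_coeffs"])[0,0]
    R=E[:3,:3];t=E[:3,3]; o=-R.T@t; d=R.T@np.array([p[0],p[1],1])
    return o+d*(z-o[2])/d[2]
def blob(img,f,seed,r):
    b=img.astype(int); m=f(b[...,0],b[...,1],b[...,2]).astype(np.uint8)
    mm=np.zeros_like(m); cv2.circle(mm,seed,r,1,-1); m&=mm
    c=max(cv2.findContours(m,cv2.RETR_EXTERNAL,cv2.CHAIN_APPROX_NONE)[0],key=cv2.contourArea)
    h=cv2.convexHull(c); M=cv2.moments(h); return (M["m10"]/M["m00"],M["m01"]/M["m00"]),cv2.boundingRect(h)
E
python3 - <<'E'
from h import *
F=dict(white=lambda b,g,r:(b>195)&(g>205)&(r>205), sky=lambda b,g,r:(b-r>60)&(g>110),
 cobalt=lambda b,g,r:(b-r>50)&(g<80), green=lambda b,g,r:(g-r>30)&(g-b>20))
S=dict(top=dict(white=(193,132),sky=(248,119),cobalt=(307,130),green=(371,129)),
 side=dict(white=(193,229),sky=(198,190),cobalt=(222,160),green=(234,132)))
for n in S:
    im=cv2.imread(f"pics/{n}0.png")
    for k in F:
        try: c,bb=blob(im,F[k],S[n][k],14); print(n,k,np.round(c,1),bb,cast(n,c,39).round(1))
        except Exception as e: print(n,k,e)
    # earrings
    for k,s in dict(bare=(199,200),fin=(237,194)).items() if n=="top" else dict(bare=(254,243),fin=(257,216)).items():
        sat=lambda b,g,r: (np.maximum(np.maximum(b,g),r)-np.minimum(np.minimum(b,g),r)>40)|((b+g+r)>560)
        c,bb=blob(im,sat,s,14); print(n,k,np.round(c,1),bb,cast(n,c,6.6).round(1))
    x=im[90:260,90:400] if n=="top" else im[110:290,150:340]
    cv2.imwrite(f"pics/{n}_z.png",cv2.resize(x,None,fx=2.5 if n=="top" else 3,fy=2.5 if n=="top" else 3,interpolation=cv2.INTER_CUBIC))
E
```

```text
top white [187.8 130.4] (184, 123, 9, 16) [626.8 187.9  39. ]
top sky [247.5 118. ] (239, 110, 18, 17) [654.8  68.4  39. ]
top cobalt [306.6 129.3] (298, 121, 18, 17) [633.2 -51.   39. ]
top green [370.5 128.8] (362, 121, 18, 17) [ 637.3 -181.1   39. ]
top bare [197.7 199. ] (190, 191, 17, 17) [492.7 166.2   6.6]
top fin [236.2 193.4] (228, 185, 18, 17) [505.6  88.7   6.6]
side white [195.4 228.1] (194, 227, 4, 3) [616.3 184.4  39. ]
side sky [196.8 189.2] (191, 185, 13, 9) [655.3  71.3  39. ]
side cobalt [221.4 159.8] (216, 157, 12, 7) [632.2 -46.6  39. ]
side green [233.4 130.8] (228, 128, 11, 6) [ 638.6 -178.5   39. ]
side bare [253.8 243.1] (247, 237, 15, 13) [492.9 169.1   6.6]
side fin [256.7 215.6] (251, 212, 13, 8) [505.6  90.5   6.6]
```

View pics/top_z.png

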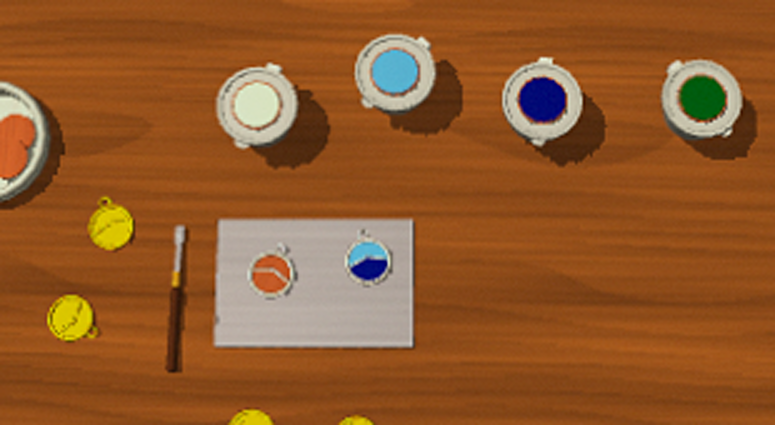

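View pics/side_z.png

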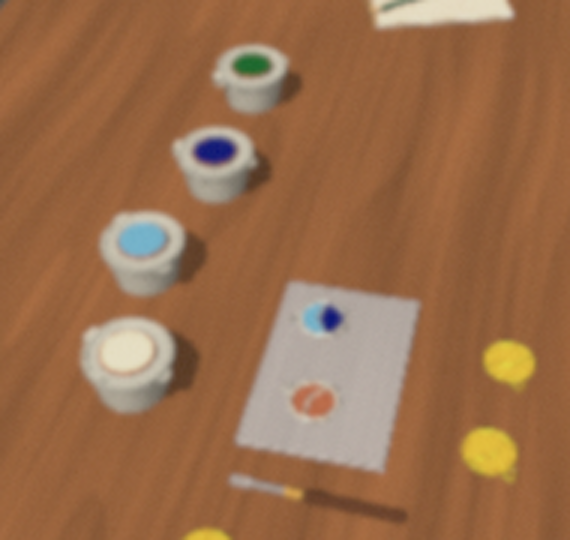

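Both views agree to within about 4 mm. Averaged positions in mm: bare (493,167.5), sky (655,70), cobalt (633,-49), and the hazards finished (506,90), white about (628,178) and green (638,-180). I'll travel high with the fingers nearly shut, going through a mid waypoint around (550,-200).

Request:
{"op": "apply_moves", "data": {"targets": [[200,[2.4,-1.4,0],[0,0,0]],[200,[2.4,-1.4,0],[0,0,0]],[200,[2.4,-1.4,0],[0,0,0]],[200,[2.4,-1.4,0],[0,0,0]],[200,[2.4,-1.4,0],[0,0,0]],[200,[2.4,-1.4,0],[0,0,0]],[200,[2.4,-1.4,0],[0,0,0]],[200,[2.4,-1.4,0],[0,0,0]],[200,[2.4,-1.4,0],[0,0,0]],[200,[2.4,-1.4,0],[0,0,0]]]}}

```text
time_s: 0.93
position: [364.9, -395.3, 237.1]
ee_rot: [-0.003, 0.991, 0.132, -0.002]
ft_force: [0.1, 0.4, 0.3]
grip_width: 24.5
```

```bash
cat > d.py <<'E'
import sys,numpy as np
from plant import monitor
from scipy.spatial.transform import Rotation as R
s=monitor.state(); q=s["ee_rot"]; r=R.from_quat([q[1],q[2],q[3],q[0]])
t=np.array(list(map(float,sys.argv[1:4])))
print("t",s["time_s"],"p",s["position"].round(1),"q",q.round(3),"J",s["q"].round(2),"w",round(s["grip_width"],1))
print("shift cm",(r.inv().apply(t-s["position"])/10).round(2))
print("level turn (world tilt) deg", r.apply([0,0,1]).round(3))
E
python3 d.py 550 -200 240
```

```text
t 0.9333 p [ 364.9 -395.3  237.1] q [-0.003  0.991  0.132 -0.002] J [-0.85  0.3   1.82  0.    1.02  0.46] w 24.5
shift cm [ 22.97 -14.01  -0.25]
level turn (world tilt) deg [-0.004  0.006 -1.   ]
```

Tracking is good, so I'll continue.

Request:
{"op": "apply_moves", "data": {"targets": [[200,[2.4,-1.4,0],[0,0,0]],[200,[2.4,-1.4,0],[0,0,0]],[200,[2.4,-1.4,0],[0,0,0]],[200,[2.4,-1.4,0],[0,0,0]],[200,[2.4,-1.4,0],[0,0,0]],[200,[2.4,-1.4,0],[0,0,0]],[200,[2.4,-1.4,0],[0,0,0]],[200,[2.4,-1.4,0],[0,0,0]],[200,[2.4,-1.4,0],[0,0,0]],[200,[2.4,-1.4,0],[0,0,0]]]}}

```text
time_s: 1.77
position: [566.3, -184.2, 234.5]
ee_rot: [-0.005, 0.991, 0.132, -0.004]
ft_force: [0.4, -0.4, 0.0]
grip_width: 19.2
```

```bash
python3 d.py 493 167.5 240
```

```text
t 1.7667 p [ 566.3 -184.2  234.5] q [-0.005  0.991  0.132 -0.004] J [-0.34  0.39  1.7   0.01  1.06  0.97] w 19.2
shift cm [  2.14 -35.86  -0.17]
level turn (world tilt) deg [-0.01   0.009 -1.   ]
```

Request:
{"op": "apply_moves", "data": {"targets": [[200,[0.2,-3.0,0],[0,0,0]],[200,[0.2,-3.0,0],[0,0,0]],[200,[0.2,-3.0,0],[0,0,0]],[200,[0.2,-3.0,0],[0,0,0]],[200,[0.2,-3.0,0],[0,0,0]],[200,[0.2,-3.0,0],[0,0,0]],[200,[0.2,-3.0,0],[0,0,0]],[200,[0.2,-3.0,0],[0,0,0]],[200,[0.2,-3.0,0],[0,0,0]],[200,[0.2,-3.0,0],[0,0,0]]]}}

```text
time_s: 2.6
position: [506.4, 123.2, 234.0]
ee_rot: [-0.005, 0.991, 0.131, -0.006]
ft_force: [-0.0, -0.1, -0.3]
grip_width: 19.1
```

```bash
python3 d.py 493 167.5 240
```

```text
t 2.6 p [506.4 123.2 234. ] q [-0.005  0.991  0.131 -0.006] J [0.21 0.29 1.86 0.01 1.01 1.51] w 19.1
shift cm [-0.14 -4.64 -0.54]
level turn (world tilt) deg [-0.013  0.008 -1.   ]
```

Request:
{"op": "apply_moves", "data": {"targets": [[200,[0,-1.5,0],[0,0,0]],[200,[0,-1.5,0],[0,0,0]],[200,[0,-1.2,0],[0,0,0]],[200,[0,0,0],[0,0,0]],[200,[0,0,0],[0,0,0]],[200,[0,0,1.0],[0,0,0]],[200,[0,0,2.0],[0,0,0]],[200,[0,0,2.0],[0,0,0]],[200,[0,0,1.0],[0,0,0]],[200,[0,0,0],[0,0,0]]]}}

```text
time_s: 3.43
position: [492.1, 168.2, 169.8]
ee_rot: [-0.005, 0.991, 0.134, -0.006]
ft_force: [-0.1, -0.6, 0.1]
grip_width: 18.9
```

```bash
python3 d.py 493 167.5 52; python3 - <<'E'
from h import *
for n in("top","side"): cv2.imwrite(f"pics/{n}1.png",optics.camera(n))
E
```

```text
t 3.4333 p [492.1 168.2 169.8] q [-0.005  0.991  0.134 -0.006] J [0.3  0.38 1.91 0.02 0.87 1.59] w 18.9
shift cm [ 0.2   0.23 11.78]
level turn (world tilt) deg [-0.014  0.008 -1.   ]
```

View pics/side1.png

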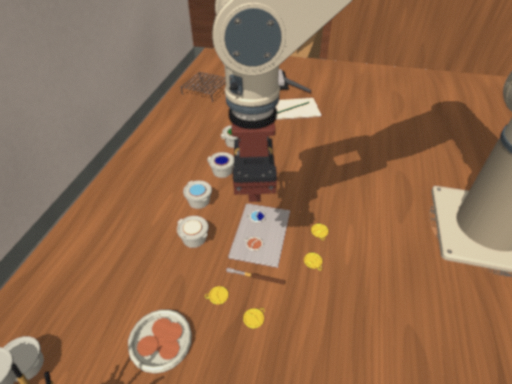

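The side view shows the fingertips at about (255,198), above the earring's column (254,243), and nothing on the bench has moved. I'll descend 11.8 cm now.

Request:
{"op": "apply_moves", "data": {"targets": [[200,[0,0,1.8],[0,0,0]],[200,[0,0,2.0],[0,0,0]],[200,[0,0,2.0],[0,0,0]],[200,[0,0,2.0],[0,0,0]],[200,[0.1,0.1,1.5],[0,0,0]],[200,[0,0,0.8],[0,0,0]],[200,[0,0,0.4],[0,0,0]],[200,[0,0,0],[0,0,0]],[200,[0,0,0],[0,0,0]],[200,[0,0,0],[0,0,0]]]}}

```text
time_s: 4.37
position: [503.2, 169.6, 72.2]
ee_rot: [-0.007, 0.991, 0.132, 0.004]
ft_force: [0.4, -1.5, -0.5]
grip_width: 19.0
```

```bash
python3 d.py 493 167.5 52; python3 - <<'E'
from h import *
for n in("top","side"): cv2.imwrite(f"pics/{n}2.png",cv2.resize(optics.camera(n)[90:290,100:400],None,fx=2.5,fy=2.5))
E
```

```text
t 4.3667 p [503.2 169.6  72.2] q [-0.007  0.991  0.132  0.004] J [0.3  0.55 1.94 0.02 0.65 1.59] w 19.0
shift cm [-1.06 -0.04  2.01]
level turn (world tilt) deg [ 0.007  0.014 -1.   ]
```

View pics/side2.png

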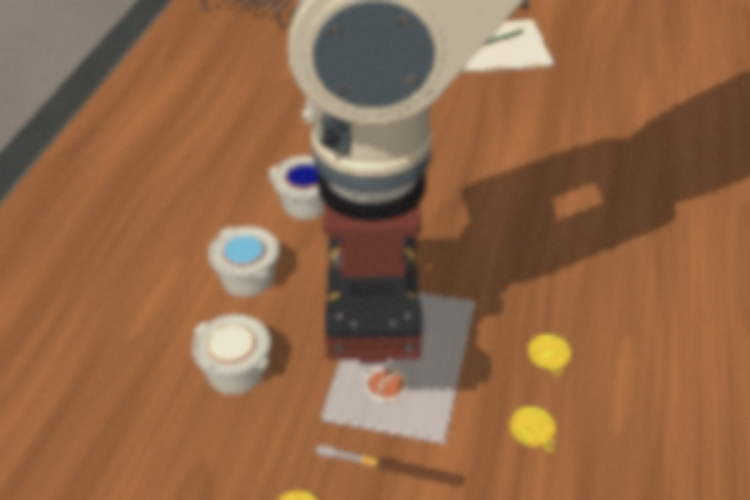

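View pics/top2.png

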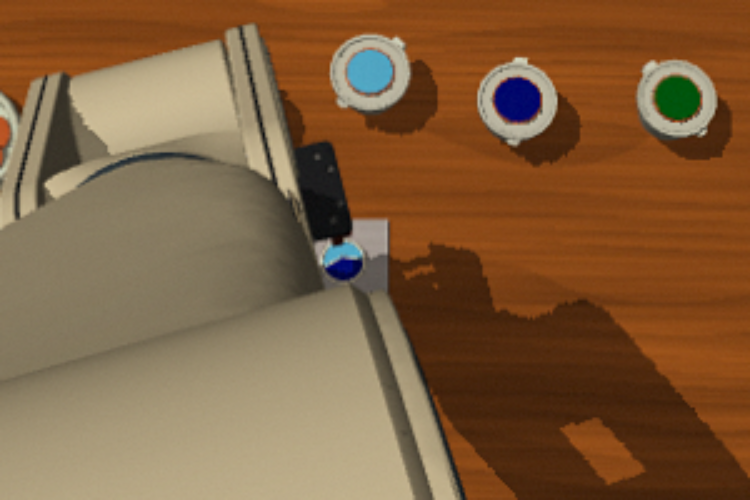

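In the side crop the fingertips are just above the bare earring, which is at (385,383), and the spatula is clear at (390,463). In the top crop the arm hides the earring. The hand drifted 11 mm in x, so I'll correct that and make the last 2 cm of descent.

Request:
{"op": "apply_moves", "data": {"targets": [[200,[-0.5,0,0.5],[0,0,0]],[200,[-0.5,0,0.5],[0,0,0]],[200,[0,0,0.5],[0,0,0]],[200,[0,0,0.3],[0,0,0]],[200,[0,0,0.1],[0,0,0]],[200,[0,0,0],[0,0,0]],[200,[0,0,0],[0,0,0]],[200,[0,0,0],[0,0,0]],[200,[0,0,0],[0,0,0]],[200,[0,0,0],[0,0,0]]]}}

```text
time_s: 5.3
position: [493.2, 167.4, 52.4]
ee_rot: [-0.007, 0.991, 0.133, 0.005]
ft_force: [-0.2, 0.2, -0.3]
grip_width: 18.4
```

```bash
python3 d.py 493 167.5 52
```

```text
t 5.3 p [493.2 167.4  52.4] q [-0.007  0.991  0.133  0.005] J [0.3  0.57 1.96 0.02 0.59 1.59] w 18.4
shift cm [-0.01 -0.02  0.04]
level turn (world tilt) deg [ 0.009  0.015 -1.   ]
```

On target. I'll hold for about 2.5 s.

Request:
{"op": "apply_moves", "data": {"targets": [[200,[0,0,0],[0,0,0]],[200,[0,0,0],[0,0,0]],[200,[0,0,0],[0,0,0]],[200,[0,0,0],[0,0,0]],[200,[0,0,0],[0,0,0]],[200,[0,0,0],[0,0,0]],[200,[0,0,0],[0,0,0]],[200,[0,0,0],[0,0,0]],[200,[0,0,0],[0,0,0]],[200,[0,0,0],[0,0,0]]]}}

```text
time_s: 6.13
position: [493.6, 167.5, 52.9]
ee_rot: [-0.007, 0.991, 0.133, 0.006]
ft_force: [-0.4, -0.2, 0.1]
grip_width: 18.9
```

Request:
{"op": "apply_moves", "data": {"targets": [[200,[0,0,0],[0,0,0]],[200,[0,0,0],[0,0,0]],[200,[0,0,0],[0,0,0]],[200,[0,0,0],[0,0,0]],[200,[0,0,0],[0,0,0]],[200,[0,0,0],[0,0,0]],[200,[0,0,0],[0,0,0]],[200,[0,0,0],[0,0,0]],[200,[0,0,0],[0,0,0]],[200,[0,0,0],[0,0,0]]]}}

```text
time_s: 6.97
position: [493.6, 167.5, 52.9]
ee_rot: [-0.007, 0.991, 0.133, 0.006]
ft_force: [-0.0, -0.4, 0.0]
grip_width: 19.2
```

Request:
{"op": "apply_moves", "data": {"targets": [[200,[0,0,0],[0,0,0]],[200,[0,0,0],[0,0,0]],[200,[0,0,0],[0,0,0]],[200,[0,0,0],[0,0,0]],[200,[0,0,0],[0,0,0]],[200,[0,0,0],[0,0,0]],[200,[0,0,0],[0,0,0]],[200,[0,0,0],[0,0,0]],[200,[0,0,0],[0,0,0]],[200,[0,0,0],[0,0,0]]]}}

```text
time_s: 7.8
position: [493.6, 167.5, 52.9]
ee_rot: [-0.007, 0.991, 0.133, 0.006]
ft_force: [-0.4, -0.2, 0.2]
grip_width: 19.2
```

Request:
{"op": "apply_moves", "data": {"targets": [[200,[0,0,-1.5],[0,0,0]],[200,[0,0,-2],[0,0,0]],[200,[0,0,-2],[0,0,0]],[200,[0,0,-2],[0,0,0]],[200,[0,0,-2],[0,0,0]],[200,[0,0,-2],[0,0,0]],[200,[0,0,-1.5],[0,0,0]],[200,[0,0,-0.5],[0,0,0]],[200,[0,0,0],[0,0,0]],[200,[0,0,0],[0,0,0]]]}}

```text
time_s: 8.63
position: [490.8, 164.9, 192.5]
ee_rot: [-0.007, 0.991, 0.133, 0.004]
ft_force: [-0.4, 0.3, -0.3]
grip_width: 19.0
```

```bash
python3 d.py 655 70 185
```

```text
t 8.6333 p [490.8 164.9 192.5] q [-0.007  0.991  0.133  0.004] J [0.29 0.33 1.91 0.01 0.89 1.59] w 19.0
shift cm [13.34 13.48  0.72]
level turn (world tilt) deg [ 0.007  0.014 -1.   ]
```

Request:
{"op": "apply_moves", "data": {"targets": [[200,[1.5,1.5,0],[0,0,0]],[200,[2.2,2.2,0],[0,0,0]],[200,[2.2,2.2,0],[0,0,0]],[200,[2.2,2.2,0],[0,0,0]],[200,[2.2,2.2,0],[0,0,0]],[200,[1.5,1.6,0],[0,0,0]],[200,[1.0,1.2,0],[0,0,0]],[200,[0.3,0.4,0],[0,0,0]],[200,[0,0,0],[0,0,0]],[200,[0,0,0],[0,0,0]]]}}

```text
time_s: 9.47
position: [651.9, 64.1, 175.4]
ee_rot: [-0.007, 0.991, 0.134, -0.007]
ft_force: [-0.2, 0.2, 0.2]
grip_width: 19.1
```

```bash
python3 d.py 655 70 84
```

```text
t 9.4667 p [651.9  64.1 175.4] q [-0.007  0.991  0.134 -0.007] J [0.07 0.55 1.59 0.01 1.01 1.37] w 19.1
shift cm [ 0.56 -0.34  9.14]
level turn (world tilt) deg [-0.015  0.012 -1.   ]
```

Request:
{"op": "apply_moves", "data": {"targets": [[200,[0,0,1.0],[0,0,0]],[200,[0,0,1.5],[0,0,0]],[200,[0,-0.2,1.5],[0,0,0]],[200,[0,-0.2,1.5],[0,0,0]],[200,[0,0,1.2],[0,0,0]],[200,[0,0,0.8],[0,0,0]],[200,[0,0,0.4],[0,0,0]],[200,[0,0,0],[0,0,0]],[200,[0,0,0],[0,0,0]],[200,[0,0,0],[0,0,0]]]}}

```text
time_s: 10.3
position: [641.6, 74.2, 89.1]
ee_rot: [-0.007, 0.991, 0.137, -0.01]
ft_force: [-0.7, 0.1, -0.3]
grip_width: 18.8
```

```bash
python3 d.py 655 70 84; python3 - <<'E'
from h import *
for n in("top","side"): cv2.imwrite(f"pics/{n}3.png",cv2.resize(optics.camera(n)[90:290,100:400],None,fx=2.5,fy=2.5))
E
```

```text
t 10.3 p [641.6  74.2  89.1] q [-0.007  0.991  0.137 -0.01 ] J [0.09 0.65 1.65 0.02 0.86 1.38] w 18.8
shift cm [1.19 0.78 0.47]
level turn (world tilt) deg [-0.021  0.012 -1.   ]
```

View pics/side3.png

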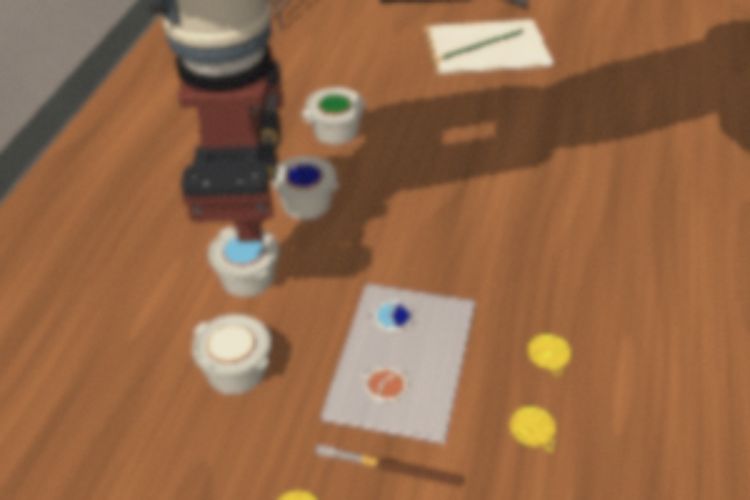

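The side crop shows the fingertips over the sky disc at (243,248) with nothing disturbed. A small correction first, then the hold.

Request:
{"op": "apply_moves", "data": {"targets": [[200,[0.4,0.2,0.1],[0,0,0]],[200,[0.4,0.2,0.1],[0,0,0]],[200,[0.3,0.3,0.2],[0,0,0]],[200,[0,0,0],[0,0,0]],[200,[0,0,0],[0,0,0]],[200,[0,0,0],[0,0,0]],[200,[0,0,0],[0,0,0]],[200,[0,0,0],[0,0,0]],[200,[0,0,0],[0,0,0]],[200,[0,0,0],[0,0,0]]]}}

```text
time_s: 11.23
position: [657.5, 69.5, 86.9]
ee_rot: [-0.007, 0.991, 0.136, -0.007]
ft_force: [-0.1, 0.5, -0.0]
grip_width: 19.2
```

Request:
{"op": "apply_moves", "data": {"targets": [[200,[0,0,0],[0,0,0]],[200,[0,0,0],[0,0,0]],[200,[0,0,0],[0,0,0]],[200,[0,0,0],[0,0,0]],[200,[0,0,0],[0,0,0]],[200,[0,0,0],[0,0,0]],[200,[0,0,0],[0,0,0]],[200,[0,0,0],[0,0,0]],[200,[0,0,0],[0,0,0]],[200,[0,0,0],[0,0,0]]]}}

```text
time_s: 12.07
position: [657.3, 69.7, 87.0]
ee_rot: [-0.007, 0.991, 0.136, -0.007]
ft_force: [-0.1, -0.7, 1.1]
grip_width: 18.9
```

Request:
{"op": "apply_moves", "data": {"targets": [[200,[0,0,0],[0,0,0]],[200,[0,0,0],[0,0,0]],[200,[0,0,0],[0,0,0]],[200,[0,0,0],[0,0,0]],[200,[0,0,0],[0,0,0]],[200,[0,0,0],[0,0,0]],[200,[0,0,0],[0,0,0]],[200,[0,0,0],[0,0,0]],[200,[0,0,0],[0,0,0]],[200,[0,0,0],[0,0,0]]]}}

```text
time_s: 12.9
position: [657.2, 69.7, 86.9]
ee_rot: [-0.007, 0.991, 0.136, -0.007]
ft_force: [0.5, 0.4, -0.4]
grip_width: 18.9
```

Request:
{"op": "apply_moves", "data": {"targets": [[200,[0,0,0],[0,0,0]],[200,[0,0,0],[0,0,0]],[200,[0,0,0],[0,0,0]],[200,[0,0,0],[0,0,0]],[200,[0,0,0],[0,0,0]],[200,[0,0,0],[0,0,0]],[200,[0,0,0],[0,0,0]],[200,[0,0,0],[0,0,0]],[200,[0,0,0],[0,0,0]],[200,[0,0,0],[0,0,0]]]}}

```text
time_s: 13.73
position: [657.2, 69.7, 86.9]
ee_rot: [-0.007, 0.991, 0.136, -0.007]
ft_force: [-0.1, 0.3, 0.3]
grip_width: 19.0
```

```bash
python3 d.py 655 70 84
```

```text
t 13.7333 p [657.2  69.7  86.9] q [-0.007  0.991  0.136 -0.007] J [0.08 0.67 1.62 0.02 0.87 1.37] w 19.0
shift cm [-0.2  -0.08  0.3 ]
level turn (world tilt) deg [-0.016  0.012 -1.   ]
```

Held for over 2.5 s, 2 mm off centre, with the fingertips 29 mm above the disc. Next I lift and move to the cobalt pot.

Request:
{"op": "apply_moves", "data": {"targets": [[200,[0,0,-1.0],[0,0,0]],[200,[0,0,-1.5],[0,0,0]],[200,[0,0,-1.8],[0,0,0]],[200,[0,0,-1.8],[0,0,0]],[200,[0,0,-1.8],[0,0,0]],[200,[0,0,-1.5],[0,0,0]],[200,[0,0,-0.6],[0,0,0]],[200,[0,0,0],[0,0,0]],[200,[0,0,0],[0,0,0]],[200,[0,0,0],[0,0,0]]]}}

```text
time_s: 14.57
position: [658.5, 68.4, 195.0]
ee_rot: [-0.007, 0.991, 0.136, -0.007]
ft_force: [0.3, -0.3, -0.3]
grip_width: 19.0
```

```bash
python3 d.py 633 -49 190
```

```text
t 14.5667 p [658.5  68.4 195. ] q [-0.007  0.991  0.136 -0.007] J [0.08 0.53 1.57 0.02 1.06 1.37] w 19.0
shift cm [-5.62 10.62  0.4 ]
level turn (world tilt) deg [-0.017  0.012 -1.   ]
```

Request:
{"op": "apply_moves", "data": {"targets": [[200,[-0.6,1.2,0],[0,0,0]],[200,[-0.9,1.7,0],[0,0,0]],[200,[-1.0,1.9,0],[0,0,0]],[200,[-1.0,1.9,0],[0,0,0]],[200,[-0.9,1.7,0],[0,0,0]],[200,[-0.7,1.3,0],[0,0,0]],[200,[-0.4,0.7,0],[0,0,0]],[200,[0,0,0],[0,0,0]],[200,[0,0,0],[0,0,0]],[200,[0,0,0],[0,0,0]]]}}

```text
time_s: 15.4
position: [625.6, -56.0, 184.1]
ee_rot: [-0.008, 0.99, 0.137, -0.016]
ft_force: [-0.7, -0.2, 0.1]
grip_width: 18.9
```

```bash
python3 d.py 633 -49 84
```

```text
t 15.4 p [625.6 -56.  184.1] q [-0.008  0.99   0.137 -0.016] J [-0.11  0.51  1.64  0.01  1.03  1.18] w 18.9
shift cm [ 1.19 -0.27  9.99]
level turn (world tilt) deg [-0.033  0.012 -0.999]
```

Level the 2° tilt, then descend in two steps.

Request:
{"op": "apply_moves", "data": {"targets": [[200,[0.3,0,0],[-0.4,0.5,0]],[200,[0.4,0,0],[-0.4,0.5,0]],[200,[0.3,-0.1,0.5],[-0.4,0.5,0]],[200,[0.2,-0.1,1.2],[0,0,0]],[200,[0,0,1.5],[0,0,0]],[200,[0,0,1.5],[0,0,0]],[200,[0,0,1.0],[0,0,0]],[200,[0,0,0.5],[0,0,0]],[200,[0,0,0],[0,0,0]],[200,[0,0,0],[0,0,0]]]}}

```text
time_s: 16.23
position: [639.0, -44.3, 115.3]
ee_rot: [0.001, 0.99, 0.14, 0.001]
ft_force: [1.3, -0.5, 0.9]
grip_width: 19.3
```

```bash
python3 d.py 633 -49 84
```

```text
t 16.2333 p [639.  -44.3 115.3] q [0.001 0.99  0.14  0.001] J [-0.09  0.6   1.67 -0.    0.87  1.2 ] w 19.3
shift cm [-0.71  0.27  3.13]
level turn (world tilt) deg [ 0.002 -0.002 -1.   ]
```

Request:
{"op": "apply_moves", "data": {"targets": [[200,[-0.3,0.1,0.4],[0,0,0]],[200,[-0.3,0.1,0.8],[0,0,0]],[200,[0,0,0.8],[0,0,0]],[200,[0,0,0.6],[0,0,0]],[200,[0,0,0.2],[0,0,0]],[200,[0,0,0],[0,0,0]],[200,[0,0,0],[0,0,0]],[200,[0,0,0],[0,0,0]],[200,[0,0,0],[0,0,0]],[200,[0,0,0],[0,0,0]]]}}

```text
time_s: 17.07
position: [634.9, -48.8, 86.5]
ee_rot: [0.002, 0.99, 0.14, 0.003]
ft_force: [-0.1, 0.4, -0.0]
grip_width: 19.2
```

Request:
{"op": "apply_moves", "data": {"targets": [[200,[0,0,0],[0,0,0]],[200,[0,0,0],[0,0,0]],[200,[0,0,0],[0,0,0]],[200,[0,0,0],[0,0,0]],[200,[0,0,0],[0,0,0]],[200,[0,0,0],[0,0,0]],[200,[0,0,0],[0,0,0]],[200,[0,0,0],[0,0,0]],[200,[0,0,0],[0,0,0]],[200,[0,0,0],[0,0,0]]]}}

```text
time_s: 17.9
position: [635.5, -48.8, 87.4]
ee_rot: [0.002, 0.99, 0.14, 0.004]
ft_force: [-0.4, -0.6, -0.3]
grip_width: 19.1
```

```bash
python3 d.py 633 -49 84; python3 - <<'E'
from h import *
a=[cv2.resize(optics.camera(n)[90:290,100:400],None,fx=2,fy=1.5) if 0 else optics.camera(n)[90:290,100:400] for n in("top","side")]
cv2.imwrite("pics/both4.png",cv2.resize(np.vstack(a),None,fx=1.5,fy=1.5))
E
```

```text
t 17.9 p [635.5 -48.8  87.4] q [0.002 0.99  0.14  0.004] J [-0.09  0.63  1.69 -0.    0.81  1.2 ] w 19.1
shift cm [-0.25 -0.05  0.34]
level turn (world tilt) deg [ 0.007 -0.003 -1.   ]
```

View pics/both4.png

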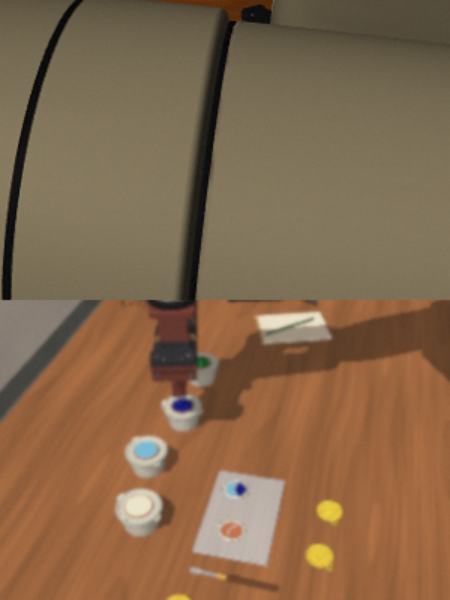

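The side view shows the fingertips just above the cobalt disc at (181,406), with the other items in place; the arm blocks the top view. Fingertips are about 29 mm above the disc and 2.5 mm off centre. I'll hold about 1.7 s more and hand in.

Request:
{"op": "apply_moves", "data": {"targets": [[200,[0,0,0],[0,0,0]],[200,[0,0,0],[0,0,0]],[200,[0,0,0],[0,0,0]],[200,[0,0,0],[0,0,0]],[200,[0,0,0],[0,0,0]],[200,[0,0,0],[0,0,0]],[200,[0,0,0],[0,0,0]],[200,[0,0,0],[0,0,0]],[200,[0,0,0],[0,0,0]],[200,[0,0,0],[0,0,0]]]}}

```text
time_s: 18.83
position: [635.5, -48.8, 87.4]
ee_rot: [0.002, 0.99, 0.14, 0.003]
ft_force: [-0.1, 0.8, 0.3]
grip_width: 18.9
```

Request:
{"op": "apply_moves", "data": {"targets": [[200,[0,0,0],[0,0,0]],[200,[0,0,0],[0,0,0]],[200,[0,0,0],[0,0,0]],[200,[0,0,0],[0,0,0]],[200,[0,0,0],[0,0,0]],[200,[0,0,0],[0,0,0]],[200,[0,0,0],[0,0,0]],[200,[0,0,0],[0,0,0]],[200,[0,0,0],[0,0,0]],[200,[0,0,0],[0,0,0]]]}}

```text
time_s: 19.67
position: [635.5, -48.8, 87.4]
ee_rot: [0.002, 0.99, 0.14, 0.004]
ft_force: [0.5, 0.5, -0.5]
grip_width: 19.4
```

```bash
python3 d.py 633 -49 84; python3 -c "
from plant import order; print(order.sign_off())"
```

```text
t 19.6667 p [635.5 -48.8  87.4] q [0.002 0.99  0.14  0.004] J [-0.09  0.63  1.69 -0.    0.81  1.2 ] w 19.4
shift cm [-0.25 -0.05  0.34]
level turn (world tilt) deg [ 0.007 -0.002 -1.   ]
the job is handed in; nothing more can be done
None
```

The arm pointed at the bare earring, then the sky-blue pot, then the cobalt pot, each for more than 2 s. The job is handed in at 19.7 s with the hand still over the cobalt pot. Fingertips were about 27 mm above the earring and 29 mm above each pot. Between points the hand was lifted to a TCP height of about 175–195 mm.

- **Final position:** by the measured pose, the hand is about 2.5 mm off the cobalt disc's centre sideways. The two cameras placed the targets within about 4 mm of each other.
- **Disturbance:** by eye, the side pictures show nothing on the bench moved, but I did not re-measure the positions. In the last picture the gripper partly hid the green pot.
- **Contact:** force readings stayed around 1.5 N or less. That is mostly sensor noise, so they cannot show that contact stayed below 0.3 N.
- **Disagreements:** the top camera was blocked by the arm during the final check, so that check rests on the side view and the measured pose. Descents drifted up to about 14 mm sideways and were corrected before the holds.

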